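# Draw a dowel from its stock tube and lay it in the cutting cradle

## Robot

A 6-joint arm with a two-finger parallel gripper is mounted at the origin on the work surface. World frame = base frame: x ahead of the robot, y to its left, z up, the work surface at z = 0. Lengths are in m, angles in rad, forces in N, time in s.
With the tool pointing down it reaches from about 0.35 to 0.775 m from the base axis. Payload 7.3 kg.
Tool frame: the origin (TCP) lies midway between the tips of the shut fingers; the grasp point (between the pads) lies 19 mm behind it (robot.grip_depth is the z of the grasp point in the tool frame, in m); z points along the fingers, y is the line along which they close (so a half turn about z gives the same grasp; the last joint's range is limited). The gripper opens to 92 mm and grips with 3 to 60 N. Pads are 19 mm wide; open, the fingers measure 130 mm over their backs; the gripper's body (75 mm by 190 mm) begins 47 mm behind the grasp point.
Start: joints at [1.036, 0.342, 1.524, -0, 1.275, -0.146], TCP at [0.199, 0.486, 0.227] pointing down, gripper open.
Joint ranges: [-2.53, 2.53], [-0.77, 2.02], [0.04, 2.7], [-1, 4.14], [0.28, 2.66], [-3.11, 3.11]. Speed limits (rad/s): [2.57, 2.57, 3.14, 3.14, 3.14, 3.14].

## Interface

Orientations are given as [roll, pitch, yaw] about the fixed x, y, z axes, in that order (R = Rz(yaw) Ry(pitch) Rx(roll)).
In Python, from cell import robot, viewer gives the robot as it stands.
- The arm moves only by the tool step_arm, never from a script. Its argument "increments" is a list of rows, each an object with "delta_pos": the shift along the tool's x, y, z in cm, a list of three; "dr": the turn, a rotation vector about the tool's x, y, z in degrees, a list of three; "fingers": the closure, from -1 (fully open) to 1 (shut), so that 0 is half open. In form: [{"delta_pos": [tx, ty, tz], "dr": [wx, wy, wz], "fingers": fingers}, ...]. A call has exactly 5 rows; each row is the pose to reach, as a shift and turn from the pose commanded when the call began, along the tool's axes at that moment; what a row does not reach only later rows make up. A row lasts 1/8 s, in which the tool goes at most 62.5 mm and 10.7 degrees, less where a joint would pass 70% of its speed; a pose out of reach is approached as far as the arm can. A call with a gripper value outside its range is refused whole. The fingers move at their own pace and stop on an object; "newtons" is the grip in N (left out, the last holds). Time passes only in rows, so rows that repeat a pose let the fingers close, or fill a call up. It gives the time, the measured TCP pose, the force, the opening and the grip force at its end, in the units of the state.
- robot.observe(): the state, without advancing time (a new reading comes with each control period).
- viewer.read_camera(name): name is "scene" or "top" or "wrist"; returns the picture (480x640x3 uint8, red, green, blue); there is no depth.
- viewer.camera_params(name): a dict with "K" (3x3 intrinsics, pixels), "T" (4x4, takes a point from camera to world coordinates). Camera axes: x right, y down, z forward; pixel columns grow to the right and rows downward; lengths in m; the calibration is good to about 2 mm. A picture is of the moment at which its call begins: read the wrist's pose just before it. camera_params takes no time and is no camera call; for the wrist camera it gives the pose at the moment of the call.
- robot.hand_in(): hands the job in; it is judged then, once.
The state is a dict: "time": time; "qpos": joint angles; "qvel": joint speeds; "joint_efforts": joint torques, N m; "tool_pos": TCP position; "tool_rot": TCP orientation; "contact_force": force on the tool from outside, world axes, zero at the start; "torque": the same for the moment, N m; "opening": finger opening in m; "grip_force": force on a finger pad.
Only numpy, scipy, OpenCV 4.12 (cv2) and the standard library are available. Lean on these libraries where they do the work, as an engineer would, in place of code of your own. Each camera call takes 0.05 s, during which the arm holds its last target. There are 200 camera calls.

## Task

Draw the thicker of the two dowels out of its storage tube, regripping along its length as it comes and keeping it roughly level. Lay it (do not drop it) in both V-blocks of the cutting cradle, push its end home against the end stop without ramming it, and let go. Leave the thin dowel in its tube, and the hammer, glue bottle and offcut where they are.

Things in the scene. Friction and masses are not known exactly. Their poses are not given: they have to be found in the camera images.
- dowel: Thick dowel: plain light wood, round, 32 mm diameter, 560 mm long, about 0.3 kg. Origin on its axis at mid length (its balance point); its y axis runs along it, at the start into the tube (it may roll about y). It starts in either tube of the rack, 70 to 110 mm sticking out of the mouth, its axis 114 mm above the bench. 1 to 5 N draw it; only its weight and friction hold it.
- thin_dowel: Thin dowel, a bystander: same wood and length (560 mm), 18 mm diameter, about 0.1 kg; origin and axes as for the thick one. It lies in the other tube, sticking out likewise 70 to 110 mm, its axis 106 mm above the bench.
- rack: Fixed plywood rack with two parallel grey tubes. Origin on the bench below the plane of the mouths, midway between tubes; z up, x across, y points into the tubes. Tube axes at x = -50 and +50 mm, 120 mm above the bench; bore 44 mm, outside 50 mm, open mouth at y = 0, capped at y = 580 mm. A frame 200 mm wide, 162 mm high holds them from y = 14 mm inward. Base board 18 mm thick.
- rest (a point): Top centre of the rack's fixed notched rest, 145 mm above the bench: a plywood board 15 mm thick (rack y = -225 to -210 mm), 200 mm wide, with an open-topped notch 50 mm wide before each tube. Notch floor 93 mm above the bench: a drawn dowel passes 4 mm over it and rests on it if it tips. Fingers on the dowel cannot pass the rest. To leave the notch upward the dowel must rise 50 mm.
- cradle: Fixed cutting cradle: plywood board 18 mm thick, 120 mm wide, 520 mm long, carrying two wooden V-blocks in line and, at the end nearer the rack, a dark wooden end stop. Origin on the bench below point seat; z up, y along the grooves towards the stop, whose face, square to the dowel, is at y = +280 mm. The other end of the board (y = -185 mm) is open.
- seat (a point): Where the thick dowel's middle lies when it rests in both V-blocks and touches the stop: 56.6 mm above the bench; axes as the cradle. V-blocks 40 mm long and 100 mm wide, centred at y = -140 and +140 mm; 90 degree grooves, bottom 34 mm, tops 70 mm above the bench, 240 mm clear between the blocks for the fingers. A dowel pressed into the grooves drags when slid (up to about 15 N).
- end_stop: The cradle's end stop, fixed, rigid: a dark wooden block 80 mm wide, 35 mm thick, standing on the board, its top 75 mm above the bench. Origin at the foot of the face that the dowel's end meets (18 mm above the bench), mid width; axes as the cradle. The dowel's end must press on this face (2 N or more) while the dowel lies in, or at most 6 mm above, its seat.
- hammer: Hammer lying on the bench, 280 mm long, black handle; origin on the bench below its middle. Bystander.
- glue_bottle: Upright glue bottle, 56 mm diameter, 160 mm high; origin at the centre of its foot. Bystander.
- offcut: Wood offcut 70 x 120 x 30 mm lying flat on the bench; origin at the centre of its underside. Bystander.

How it is judged:
On the way, in this order (a step that is already met when the one before it is completed fails the run):
1. the thick dowel is drawn half out of its tube (y of dowel in the frame of rack below 0 m), for 0.05 s.
2. the whole thick dowel is clear of the tube mouth, held in the fingers (y of dowel in the frame of rack below -0.283 m and contact force between the fingers and dowel above 1 N), for 0.1 s.
3. the dowel, at the height of the V-blocks, is pushed against the end stop with 2 N or more (contact force between dowel and end_stop above 2 N and z of dowel in the frame of cradle below 0.063 m and angle between the y axis of dowel and the y axis of cradle, either way round below 0.04 rad), for 0.05 s.
At the end, for the whole second after the job is handed in: The thick dowel lies at rest in both V-blocks (its middle within 4 mm of the groove's line sideways and within 5 mm of its resting height, in line within 1.7 degrees) with its end within 3 mm of the stop's face, released; the thin dowel is within 20 mm of where it was (y of dowel in the frame of cradle between -0.003 and 0.003 m and x of dowel in the frame of cradle between -0.004 and 0.004 m and z of dowel in the frame of cradle between 0.052 and 0.061 m and angle between the y axis of dowel and the y axis of cradle, either way round below 0.03 rad and linear speed of dowel below 0.02 m/s and distance of thin_dowel from where it was at the start of the episode below 0.02 m); the robot touches nothing.
It fails at once if the thick dowel tips more than 0.2 rad (11 degrees) from level (angle between dowel's own y axis and vertical below 1.3708 rad or angle between dowel's own y axis and vertical above 1.7708 rad).
It fails at once if the thick dowel, once out of its tube, falls free of the fingers (faster than 0.35 m/s, a drop of over about 6 mm) (y of dowel in the frame of rack below -0.283 m and contact force between the fingers and dowel below 0.1 N and linear speed of dowel above 0.35 m/s).
It fails at once if the thick dowel strikes the end stop with more than 60 N (contact force between dowel and end_stop above 60 N).
It fails at once if the thin dowel, the hammer, the glue bottle or the offcut is moved by more than 20 mm (distance of any of thin_dowel, hammer, glue_bottle, offcut from where it was at the start of the episode above 0.02 m).
It also fails if it takes over 70 s, if anything falls off the work surface, if the arm or the gripper's body presses on something with over 40 N, if the wrist force passes 120 N, or if a joint passes its speed limit or range.

## Working session

There is one attempt and no reset: what is moved stays moved. The work goes in short steps, Python scripts to look and compute and a tool call to move; the robot and the scene stay as the last step left them, time stands still between calls to the robot, and variables do not carry over. Pictures are saved under pics/ and viewed, at most 12 in all, crops included, and the job is handed in when it is done.

Besides the shell and the picture viewer there is one more tool, called after "Emit:" by a JSON object that holds its "name" and its "arguments", one argument or row to a line. step_arm: Moves the arm, as the interface text tells. Its arguments: {"type":"object","properties":{"increments":{"type":"array"},"newtons":{"type":"number"}},"required":["increments"]}

```bash
mkdir -p pics; ls
python3 - <<'E'
from cell import robot, viewer
import cv2,numpy as np
for n in ("scene","top"):
    im=viewer.read_camera(n); cv2.imwrite(f"pics/{n}0.png",im[:,:,::-1])
    p=viewer.camera_params(n); print(n,np.round(p["K"],1).tolist(),np.round(p["T"],3).tolist())
print(robot.observe(),robot.grip_depth)
E
```

```text
pics
scene [[472.2, 0.0, 326.7], [0.0, 472.2, 245.7], [0.0, 0.0, 1.0]] [[0.288, 0.745, -0.602, 1.19], [0.958, -0.212, 0.195, -0.13], [0.018, -0.633, -0.774, 0.87], [0.0, 0.0, 0.0, 1.0]]
top [[601.3, 0.0, 310.5], [0.0, 601.3, 243.0], [0.0, 0.0, 1.0]] [[-0.004, -0.992, 0.126, 0.413], [-1.0, 0.005, 0.002, 0.06], [-0.003, -0.126, -0.992, 1.477], [0.0, 0.0, 0.0, 1.0]]
{'time': 0.1, 'qpos': array([ 1.03601055e+00,  3.42653228e-01,  1.52487882e+00, -3.02589470e-05,
        1.27538759e+00, -1.46001819e-01]), 'qvel': array([-0.00071516, -0.00133356, -0.00076787, -0.00140099,  0.00150797,
        0.00013437]), 'joint_efforts': array([ 1.38727242e-03, -4.32005560e+01, -2.44695568e+01,  7.18360953e-02,
        5.25016047e-02, -5.06097172e-05]), 'tool_pos': array([0.19882158, 0.48552772, 0.22612925]), 'tool_rot': array([-3.14027558e+00, -1.64425661e-04,  2.75281742e+00]), 'contact_force': array([-0.03806971, -1.06161415,  0.29271592]), 'torque': array([ 0.00360668, -0.02358778, -0.04714036]), 'grip_force': 0.0, 'opening': 0.0919916390476661} -0.0188
```

View pics/scene0.png

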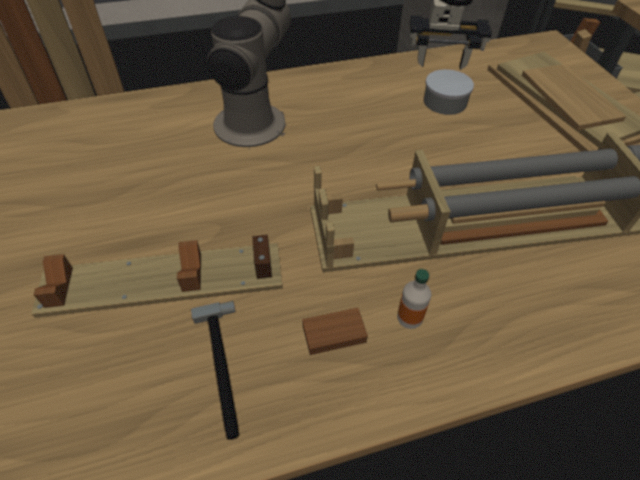

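View pics/top0.png

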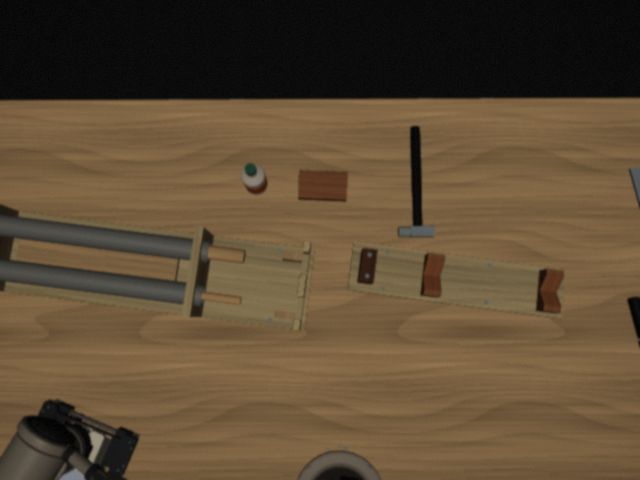

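The top view shows the thick dowel in the far tube, sticking out at about (207–244, 250–257). The rest is near (300, 285), the stop at (368, 266) and the V-blocks at (434, 275) and (551, 290). I'll enlarge both areas.

```bash
cat > h.py <<'E'
import numpy as np,cv2
from cell import robot,viewer
def ray(cam,uv,z,T=None):
    p=viewer.camera_params(cam); K,T=np.array(p["K"]),np.array(p["T"])
    d=T[:3,:3]@np.linalg.solve(K,[uv[0],uv[1],1]); o=T[:3,3]
    return o+d*(z-o[2])/d[2]
E
python3 - <<'E'
import cv2
im=cv2.imread("pics/top0.png")
a=cv2.resize(im[230:330,180:320],None,fx=5.6,fy=5.6,interpolation=cv2.INTER_CUBIC)[:, :780]
b=cv2.resize(im[235:320,345:570],None,fx=3.5,fy=3.5,interpolation=cv2.INTER_CUBIC)
cv2.imwrite("pics/a.png",cv2.convertScaleAbs(a,alpha=1.5)); cv2.imwrite("pics/b.png",cv2.convertScaleAbs(b,alpha=1.5)); print(a.shape,b.shape)
E
```

```text
(560, 780, 3) (298, 788, 3)
```

View pics/a.png

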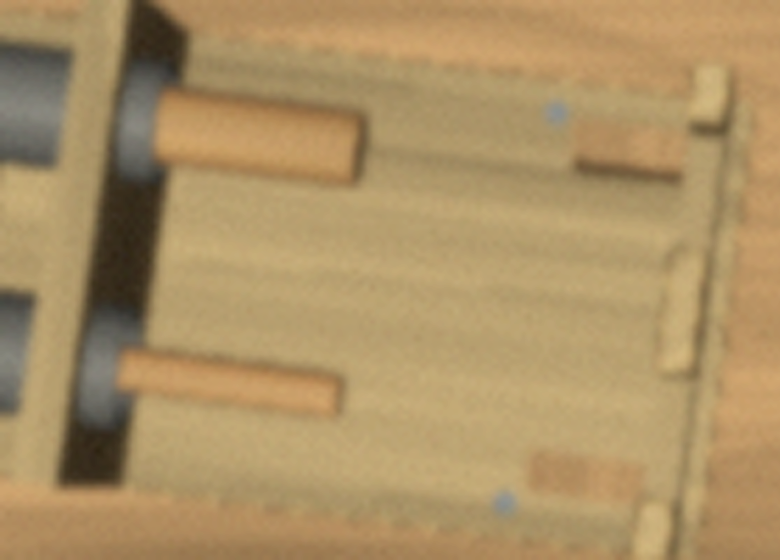

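View pics/b.png

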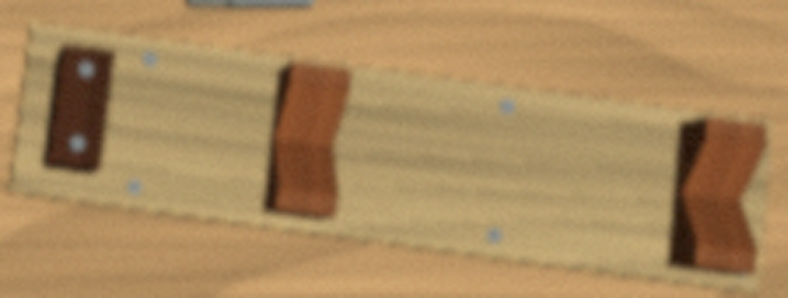

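Run:
```python
from h import *
A=lambda u,v,z: ray("top",(180+u/5.6,230+v/5.6),z)
B=lambda u,v,z: ray("top",(345+u/3.5,235+v/3.5),z)
def s(n,*P):
    print(n,*[np.round(p*1000,1).tolist()[:2] for p in P])
def yaw(p,q): d=q-p; return np.degrees(np.arctan2(d[1],d[0]))
m,e=A(160,124,.114),A(358,148,.114); s("dowel mouth,end",m,e); print(yaw(e,m),np.linalg.norm(e-m))
r=A(683,310,.145); s("rest mid",r,A(710,97,.145),A(655,535,.145))
m2,e2=A(124,370,.106),A(342,393,.106); s("thin",m2,e2); print(yaw(e2,m2))
c=[B(28,25,.018),B(765,122,.018),B(755,288,.018),B(10,190,.018)]; s("board",*c); print(yaw(c[1],c[0]),yaw(c[2],c[3]),np.linalg.norm(c[0]-c[1]),np.linalg.norm(c[0]-c[3]))
g=[B(277,137,.034),B(333,146,.034),B(685,190,.034),B(742,201,.034)]; s("groove",*g); print(yaw(g[3],g[0]))
f=[B(112,52,.075),B(98,170,.075)]; s("stopface",*f); print(yaw(f[1],f[0]))
ctr=sum(c)/4; d=(c[0]-c[1]);d/=np.linalg.norm(d); s("ctr",ctr,ctr-d*.075)
```

```text
dowel mouth,end [567.0, 296.3] [556.8, 215.5]
82.7972164194947 0.08144821222562051
rest mid [488.6, 82.8] [573.3, 71.8] [400.5, 94.0]
thin [467.5, 310.6] [457.8, 221.9]
83.75476210852197
board [600.8, -40.1] [530.5, -550.7] [416.2, -537.2] [485.7, -26.2]
82.15659411084025 82.24925449065918 0.5153433253110784 0.11590457629557477
groove [520.4, -208.9] [514.1, -247.1] [482.8, -486.7] [475.2, -525.2]
81.85721337564003
stopface [574.9, -92.3] [495.9, -81.5]
-7.760783979910104
ctr [508.3, -288.5] [498.1, -362.8]
```

The thick dowel's mouth point is at about (567, 296), its end at (557, 215), and the axis yaw is about 82.8°. The seat is at about (498, -364) with yaw 82.2°. I'll move above the dowel now.

Emit:
{"name": "step_arm", "arguments": {
  "increments": [
    {"delta_pos":[-6,-1.1,0],"dr":[0,0,10.5],"fingers":-1},
    {"delta_pos":[-12,-2.2,0],"dr":[0,0,21],"fingers":-1},
    {"delta_pos":[-18,-3.4,0],"dr":[0,0,31.5],"fingers":-1},
    {"delta_pos":[-24,-4.5,0],"dr":[0,0,42],"fingers":-1},
    {"delta_pos":[-30,-5.6,0],"dr":[0,0,52.5],"fingers":-1}
  ]
}}

```text
time: 0.72
tool_pos: [0.4567, 0.3189, 0.2265]
tool_rot: [-3.141, -0.0, 1.83]
contact_force: [-0.3, 0.4, 0.6]
opening: 0.0918
grip_force: 0.0
```

```bash
cat >> h.py <<'E'
from scipy.spatial.transform import Rotation as Ro
def to(x,y,z,yaw):
    s=robot.observe(); R=Ro.from_euler("xyz",s["tool_rot"]); G=Ro.from_euler("xyz",[np.pi,0,np.radians(yaw)])
    print("t %.2f pos"%s["time"],np.round(s["tool_pos"],4),"yaw %.2f"%np.degrees(s["tool_rot"][2]),"F",np.round(s["contact_force"],1))
    print("cm",np.round(100*R.inv().apply(np.array([x,y,z])-s["tool_pos"]),2),"dr",np.round((R.inv()*G).as_rotvec(degrees=True),1))
E
python3 -c "
from h import *
to(.5614,.2517,.227,82.8)"
```

```text
t 0.72 pos [0.4567 0.3189 0.2265] yaw 104.87 F [-0.3  0.4  0.6]
cm [-9.18  8.39 -0.06] dr [-0.  -0.  22.1]
```

Emit:
{"name": "step_arm", "arguments": {
  "increments": [
    {"delta_pos":[-4,3.6,0],"dr":[0,0,9],"fingers":-1},
    {"delta_pos":[-8,7.2,0],"dr":[0,0,18],"fingers":-1},
    {"delta_pos":[-9.2,8.4,0],"dr":[0,0,22.1],"fingers":-1},
    {"delta_pos":[-9.2,8.4,0],"dr":[0,0,22.1],"fingers":-1},
    {"delta_pos":[-9.2,8.4,0],"dr":[0,0,22.1],"fingers":-1}
  ]
}}

```text
time: 1.35
tool_pos: [0.5597, 0.2541, 0.2264]
tool_rot: [-3.14, 0.0, 1.453]
contact_force: [-0.1, -0.1, 0.1]
opening: 0.0919
grip_force: 0.0
```

Run:
```python
from h import *
to(.5614,.2517,.095,82.8)
p=viewer.camera_params("wrist"); print(np.round(p["T"],3).tolist(),np.round(p["K"],1).tolist())
im=viewer.read_camera("wrist"); cv2.imwrite("pics/w1.png",im[:,:,::-1])
```

```text
t 1.35 pos [0.5597 0.2541 0.2264] yaw 83.24 F [-0.1 -0.1  0.1]
cm [-0.22  0.22 13.14] dr [-0.1  0.   0.4]
[[0.993, -0.112, -0.039, 0.57], [-0.119, -0.944, -0.309, 0.338], [-0.002, 0.312, -0.95, 0.385], [0.0, 0.0, 0.0, 1.0]] [[348.5, 0.0, 315.9], [0.0, 348.5, 243.5], [0.0, 0.0, 1.0]]
```

View pics/w1.png

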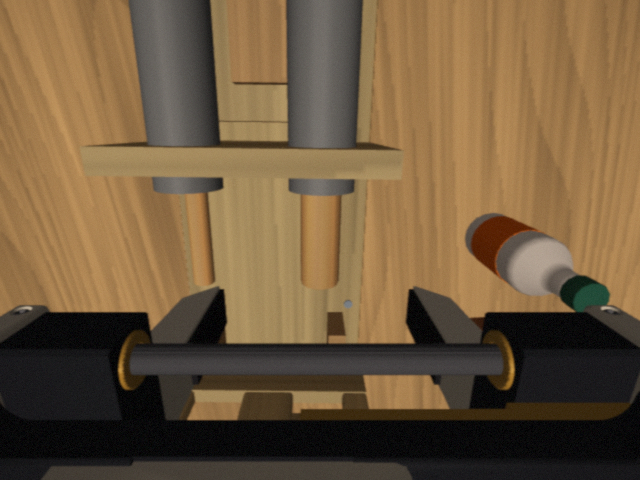

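The wrist view shows the thick dowel at columns 301–341, rows 190–287, centred between the fingers. The glue bottle is to the right.

Run:
```python
from h import *
for uv in [(322,195),(321,240),(320,280)]: print(np.round(ray("wrist",uv,.114)*1000,1))
print("mouth tops",[np.round(ray("wrist",u,.145)*1000,1) for u in [(188,178),(321,178)]])
print("bottle foot/cap",ray("wrist",(485,232),.02),ray("top",(250,169),.16))
```

```text
[568.8 289.3 114. ]
[563.8 252.6 114. ]
[558.9 217.2 114. ]
mouth tops [array([479.1, 317.4, 145. ]), array([569.6, 306.6, 145. ])]
bottle foot/cap [0.74038621 0.21083965 0.02      ] [0.74912574 0.19850162 0.16      ]
```

Emit:
{"name": "step_arm", "arguments": {
  "increments": [
    {"delta_pos":[-0.2,0.4,5],"dr":[0,0,0.5],"fingers":-1},
    {"delta_pos":[-0.2,0.4,10],"dr":[0,0,0.5],"fingers":-1},
    {"delta_pos":[-0.2,0.4,13.1],"dr":[0,0,0.5],"fingers":-1},
    {"delta_pos":[-0.2,0.4,13.1],"dr":[0,0,0.5],"fingers":0},
    {"delta_pos":[-0.2,0.4,13.1],"dr":[0,0,0.5],"fingers":1}
  ],
  "newtons": 30
}}

```text
time: 2.02
tool_pos: [0.5649, 0.252, 0.0976]
tool_rot: [3.139, -0.001, 1.443]
contact_force: [0.3, 0.3, -0.1]
opening: 0.0763
grip_force: 0.0
```

Emit:
{"name": "step_arm", "arguments": {
  "increments": [
    {"delta_pos":[0,0,0],"dr":[0,0,0],"fingers":1},
    {"delta_pos":[0,0,0],"dr":[0,0,0],"fingers":1},
    {"delta_pos":[0,0,0],"dr":[0,0,0],"fingers":1},
    {"delta_pos":[-1,0,0],"dr":[0,0,0],"fingers":1},
    {"delta_pos":[-2,0,0],"dr":[0,0,0],"fingers":1}
  ],
  "newtons": 30
}}

```text
time: 2.65
tool_pos: [0.5614, 0.2309, 0.0957]
tool_rot: [-3.141, -0.001, 1.442]
contact_force: [-0.1, 2.2, 0.1]
opening: 0.0311
grip_force: 30.0
```

Emit:
{"name": "step_arm", "arguments": {
  "increments": [
    {"delta_pos":[-2.5,0,0],"dr":[0,0,0],"fingers":1},
    {"delta_pos":[-5,0,0],"dr":[0,0,0],"fingers":1},
    {"delta_pos":[-7.5,0,0],"dr":[0,0,0],"fingers":1},
    {"delta_pos":[-10,0,0],"dr":[0,0,0],"fingers":1},
    {"delta_pos":[-12,0,0],"dr":[0,0,0],"fingers":1}
  ]
}}

```text
time: 3.28
tool_pos: [0.5459, 0.1109, 0.0957]
tool_rot: [-3.141, -0.0, 1.441]
contact_force: [-0.8, 1.6, -0.9]
opening: 0.0312
grip_force: 30.0
```

Run:
```python
from h import *
to(.563,.252,.095,82.8)
im=viewer.read_camera("wrist"); im2=viewer.read_camera("top"); 
cv2.imwrite("pics/w2.png",np.vstack([cv2.resize(im,(430,322)),cv2.resize(im2[220:340,180:340],(430,278*1))])[:,:,::-1])
```

```text
t 3.27 pos [0.5459 0.1109 0.0957] yaw 82.59 F [-0.8  1.6 -0.9]
cm [14.21 -0.12  0.07] dr [-0.  -0.  -0.2]
```

View pics/w2.png

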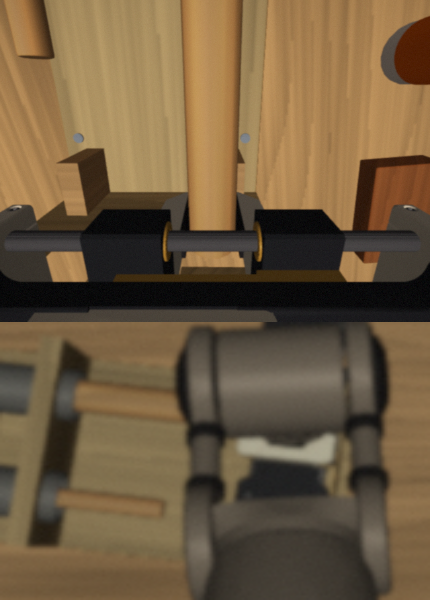

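Emit:
{"name": "step_arm", "arguments": {
  "increments": [
    {"delta_pos":[0,0,0],"dr":[0,0,0],"fingers":0.1},
    {"delta_pos":[0,0,0],"dr":[0,0,0],"fingers":0.1},
    {"delta_pos":[5,0,0],"dr":[0,0,0],"fingers":0.1},
    {"delta_pos":[10,0,0],"dr":[0,0,0],"fingers":0.1},
    {"delta_pos":[14,0,0],"dr":[0,0,0],"fingers":0.1}
  ]
}}

```text
time: 4.0
tool_pos: [0.5644, 0.2539, 0.0958]
tool_rot: [3.141, -0.001, 1.443]
contact_force: [-0.2, -0.5, 0.3]
opening: 0.0408
grip_force: 0.0
```

Emit:
{"name": "step_arm", "arguments": {
  "increments": [
    {"delta_pos":[0,0,0],"dr":[0,0,0],"fingers":1},
    {"delta_pos":[0,0,0],"dr":[0,0,0],"fingers":1},
    {"delta_pos":[0,0,0],"dr":[0,0,0],"fingers":1},
    {"delta_pos":[0,0,0],"dr":[0,0,0],"fingers":1},
    {"delta_pos":[-1,0,0],"dr":[0,0,0],"fingers":1}
  ]
}}

```text
time: 4.62
tool_pos: [0.5633, 0.2412, 0.096]
tool_rot: [3.141, -0.001, 1.442]
contact_force: [-1.0, 2.7, 2.0]
opening: 0.0314
grip_force: 30.0
```

Emit:
{"name": "step_arm", "arguments": {
  "increments": [
    {"delta_pos":[-2.5,0,0],"dr":[0,0,0],"fingers":1},
    {"delta_pos":[-5,0,0],"dr":[0,0,0],"fingers":1},
    {"delta_pos":[-7.5,0,0],"dr":[0,0,0],"fingers":1},
    {"delta_pos":[-10,0,0],"dr":[0,0,0],"fingers":1},
    {"delta_pos":[-13,0,0],"dr":[0,0,0],"fingers":1}
  ]
}}

```text
time: 5.25
tool_pos: [0.5462, 0.1105, 0.0956]
tool_rot: [3.141, 0.001, 1.442]
contact_force: [0.2, 1.1, -0.6]
opening: 0.0313
grip_force: 30.0
```

Emit:
{"name": "step_arm", "arguments": {
  "increments": [
    {"delta_pos":[0,0,0],"dr":[0,0,0],"fingers":0.1},
    {"delta_pos":[0,0,0],"dr":[0,0,0],"fingers":0.1},
    {"delta_pos":[5,0,0],"dr":[0,0,0],"fingers":0.1},
    {"delta_pos":[10,0,0],"dr":[0,0,0],"fingers":0.1},
    {"delta_pos":[14.2,0,0],"dr":[0,0,0],"fingers":0.1}
  ]
}}

```text
time: 5.88
tool_pos: [0.5648, 0.2556, 0.0959]
tool_rot: [3.141, -0.0, 1.443]
contact_force: [1.1, -1.0, 0.8]
opening: 0.0414
grip_force: 0.0
```

Emit:
{"name": "step_arm", "arguments": {
  "increments": [
    {"delta_pos":[0,0,0],"dr":[0,0,0],"fingers":1},
    {"delta_pos":[0,0,0],"dr":[0,0,0],"fingers":1},
    {"delta_pos":[0,0,0],"dr":[0,0,0],"fingers":1},
    {"delta_pos":[0,0,0],"dr":[0,0,0],"fingers":1},
    {"delta_pos":[-1,0,0],"dr":[0,0,0],"fingers":1}
  ]
}}

```text
time: 6.5
tool_pos: [0.5635, 0.2426, 0.0957]
tool_rot: [3.141, -0.0, 1.442]
contact_force: [0.1, 1.8, -1.2]
opening: 0.0312
grip_force: 30.0
```

Emit:
{"name": "step_arm", "arguments": {
  "increments": [
    {"delta_pos":[-2.5,0,0],"dr":[0,0,0],"fingers":1},
    {"delta_pos":[-5,0,0],"dr":[0,0,0],"fingers":1},
    {"delta_pos":[-7.5,0,0],"dr":[0,0,0],"fingers":1},
    {"delta_pos":[-10,0,0],"dr":[0,0,0],"fingers":1},
    {"delta_pos":[-13.2,0,0],"dr":[0,0,0],"fingers":1}
  ]
}}

```text
time: 7.12
tool_pos: [0.5459, 0.1103, 0.0953]
tool_rot: [-3.141, 0.001, 1.442]
contact_force: [0.0, -0.6, -3.6]
opening: 0.0315
grip_force: 30.0
```

Emit:
{"name": "step_arm", "arguments": {
  "increments": [
    {"delta_pos":[0,0,0],"dr":[0,0,0],"fingers":0.5},
    {"delta_pos":[0,0,0],"dr":[0,0,0],"fingers":-0.5},
    {"delta_pos":[0,0,0],"dr":[0,0,0],"fingers":-0.5},
    {"delta_pos":[0,0,-4],"dr":[0,0,0],"fingers":-0.5},
    {"delta_pos":[0,0,-9],"dr":[0,0,0],"fingers":-0.5}
  ]
}}

```text
time: 7.75
tool_pos: [0.5458, 0.1129, 0.1861]
tool_rot: [-3.14, 0.0, 1.443]
contact_force: [1.3, 0.3, 0.6]
opening: 0.0661
grip_force: 0.0
```

Run:
```python
from h import *
to(.5375,.045,.18,82.6)
```

```text
t 7.75 pos [0.5458 0.1129 0.1861] yaw 82.69 F [1.3 0.3 0.6]
cm [-6.84  0.04  0.61] dr [-0.1  0.   0.1]
```

Emit:
{"name": "step_arm", "arguments": {
  "increments": [
    {"delta_pos":[-3,0,0],"dr":[0,0,0],"fingers":-0.5},
    {"delta_pos":[-6,0,0],"dr":[0,0,0],"fingers":-0.5},
    {"delta_pos":[-6.8,0,0],"dr":[0,0,0],"fingers":-0.5},
    {"delta_pos":[-6.8,0,0],"dr":[0,0,0],"fingers":-0.5},
    {"delta_pos":[-6.8,0,0],"dr":[0,0,0],"fingers":-0.5}
  ]
}}

```text
time: 8.38
tool_pos: [0.5378, 0.0458, 0.1857]
tool_rot: [3.142, -0.0, 1.443]
contact_force: [-0.0, 0.9, -0.2]
opening: 0.0686
grip_force: 0.0
```

Run:
```python
from h import *
to(.5375,.045,.092,82.6)
a=viewer.read_camera("scene"); b=viewer.read_camera("top"); w=viewer.read_camera("wrist")
cv2.imwrite("pics/m3.png",np.vstack([np.hstack([a[130:330,20:420],w[::2,::2][20:220,:]])[:, :720],cv2.resize(b[200:340,180:560],None,fx=720/380,fy=720/380)])[:,:,::-1])
```

```text
t 8.38 pos [0.5378 0.0458 0.1857] yaw 82.68 F [-0.   0.9 -0.2]
cm [-0.09 -0.02  9.37] dr [ 0.  -0.   0.1]
```

View pics/m3.png

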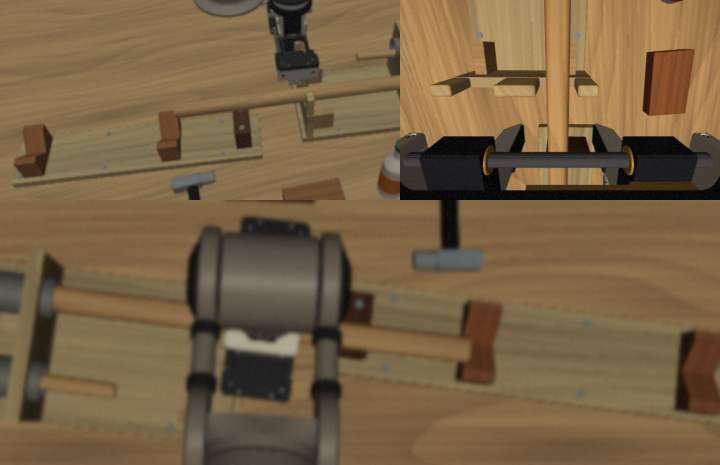

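Run:
```python
from h import *
e=ray("top",(429,279),.107); print(e, "centre",e+.28*np.array([.128,.992,0]))
```

```text
[ 0.50386201 -0.20600094  0.107     ] centre [0.53970201 0.07175906 0.107     ]
```

Emit:
{"name": "step_arm", "arguments": {
  "increments": [
    {"delta_pos":[-0.6,0,4],"dr":[0,0,0],"fingers":-0.5},
    {"delta_pos":[-0.6,0,8],"dr":[0,0,0],"fingers":-0.5},
    {"delta_pos":[-0.6,0,9.4],"dr":[0,0,0],"fingers":-0.5},
    {"delta_pos":[-0.6,0,9.4],"dr":[0,0,0],"fingers":-0.5},
    {"delta_pos":[-0.6,0,9.4],"dr":[0,0,0],"fingers":1}
  ]
}}

```text
time: 9.15
tool_pos: [0.5379, 0.039, 0.0932]
tool_rot: [3.139, -0.0, 1.442]
contact_force: [-0.2, -1.1, -0.4]
opening: 0.0629
grip_force: 0.0
```

Emit:
{"name": "step_arm", "arguments": {
  "increments": [
    {"delta_pos":[0,0,0],"dr":[0,0,0],"fingers":1},
    {"delta_pos":[0,0,0],"dr":[0,0,0],"fingers":1},
    {"delta_pos":[0,0,0],"dr":[0,0,0],"fingers":1},
    {"delta_pos":[0,0,0],"dr":[0,0,0],"fingers":1},
    {"delta_pos":[0,0,0],"dr":[0,0,0],"fingers":1}
  ],
  "newtons": 50
}}

```text
time: 9.78
tool_pos: [0.5368, 0.0389, 0.0918]
tool_rot: [-3.142, 0.0, 1.442]
contact_force: [-0.9, -0.5, 2.1]
opening: 0.031
grip_force: 50.0
```

Emit:
{"name": "step_arm", "arguments": {
  "increments": [
    {"delta_pos":[-1.5,0,0],"dr":[0,0,0],"fingers":1},
    {"delta_pos":[-3.2,0,0],"dr":[0,0,0],"fingers":1},
    {"delta_pos":[-5,0,0],"dr":[0,0,0],"fingers":1},
    {"delta_pos":[-6.8,0,-0.2],"dr":[0,0,0],"fingers":1},
    {"delta_pos":[-8.5,0,-0.2],"dr":[0,0,0],"fingers":1}
  ],
  "newtons": 60
}}

```text
time: 10.4
tool_pos: [0.5257, -0.047, 0.0937]
tool_rot: [-3.142, 0.0, 1.441]
contact_force: [-0.0, -0.0, -3.5]
opening: 0.0308
grip_force: 60.0
```

Emit:
{"name": "step_arm", "arguments": {
  "increments": [
    {"delta_pos":[0,0,0],"dr":[0,0,0],"fingers":1},
    {"delta_pos":[0,0,-0.8],"dr":[0,0,0],"fingers":1},
    {"delta_pos":[0,0,-1.6],"dr":[0,0,0],"fingers":1},
    {"delta_pos":[0,0,-2.0],"dr":[0,0,0],"fingers":1},
    {"delta_pos":[0,0,-2.0],"dr":[0,0,0],"fingers":1}
  ]
}}

```text
time: 11.02
tool_pos: [0.5262, -0.0451, 0.1143]
tool_rot: [3.14, 0.0, 1.443]
contact_force: [-0.1, 0.6, -3.0]
opening: 0.0312
grip_force: 60.0
```

Run:
```python
from h import *
s=robot.observe(); print(s["torque"],s["contact_force"])
a=viewer.read_camera("scene"); b=viewer.read_camera("top")
cv2.imwrite("pics/m4.png",np.vstack([cv2.resize(a[100:330,20:480],None,fx=720/460,fy=720/460),cv2.resize(b[220:330,180:560],None,fx=720/380,fy=720/380)])[:,:,::-1])
```

```text
[-0.22287881  0.1322909   0.01394489] [-0.06918018  0.6472562  -3.00352748]
```

View pics/m4.png

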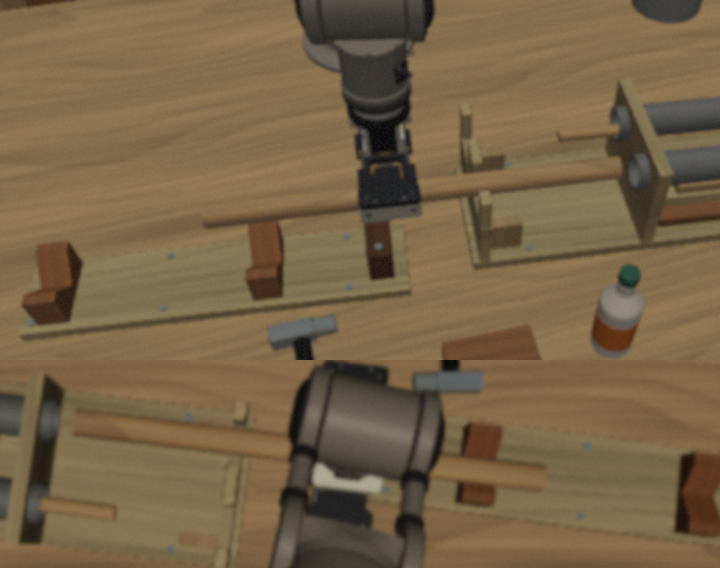

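Emit:
{"name": "step_arm", "arguments": {
  "increments": [
    {"delta_pos":[-0.5,0,-1],"dr":[0,0,0],"fingers":1},
    {"delta_pos":[-1,0,-2.5],"dr":[0,0,0],"fingers":1},
    {"delta_pos":[-1,0,-4],"dr":[0,0,0],"fingers":1},
    {"delta_pos":[-1,0,-5.5],"dr":[0,0,0],"fingers":1},
    {"delta_pos":[-1,0,-6.5],"dr":[0,0,0],"fingers":1}
  ]
}}

```text
time: 11.75
tool_pos: [0.525, -0.0553, 0.1802]
tool_rot: [3.14, 0.0, 1.442]
contact_force: [-0.5, 0.5, -3.5]
opening: 0.0308
grip_force: 60.0
```

Emit:
{"name": "step_arm", "arguments": {
  "increments": [
    {"delta_pos":[-2,0,0],"dr":[0,0,0],"fingers":1},
    {"delta_pos":[-5,0,0],"dr":[0,0,0],"fingers":1},
    {"delta_pos":[-8.5,0,0],"dr":[0,0,0],"fingers":1},
    {"delta_pos":[-11.5,0,0],"dr":[0,0,0],"fingers":1},
    {"delta_pos":[-13.5,0,0],"dr":[0,0,0],"fingers":1}
  ]
}}

```text
time: 12.38
tool_pos: [0.5071, -0.1904, 0.1789]
tool_rot: [3.141, -0.0, 1.441]
contact_force: [0.1, 0.7, -3.5]
opening: 0.0308
grip_force: 60.0
```

Run:
```python
from h import *
z=robot.observe()["tool_pos"][2]+.019
n,t=ray("top",(467.6,282.3),.133),ray("top",(220,252.7),.133); print(n,t,(n+t)/2,np.linalg.norm(n-t),np.degrees(np.arctan2(*(t-n)[1::-1])))
to(.498,-.40,.18,82.2); print(z)
```

```text
[ 0.49437447 -0.28687711  0.133     ] [0.56349344 0.26724342 0.133     ] [ 0.52893395 -0.00981685  0.133     ] 0.558414712099635 82.8898587077554
t 12.38 pos [ 0.5071 -0.1904  0.1789] yaw 82.58 F [ 0.1  0.7 -3.5]
cm [-20.9    1.8   -0.11] dr [ 0.  -0.   0.4]
0.1979228729515743
```

Emit:
{"name": "step_arm", "arguments": {
  "increments": [
    {"delta_pos":[-3,0.2,0],"dr":[0,0,0.4],"fingers":1},
    {"delta_pos":[-7,0.4,0],"dr":[0,0,0.4],"fingers":1},
    {"delta_pos":[-11,0.6,0],"dr":[0,0,0.4],"fingers":1},
    {"delta_pos":[-15,0.9,0],"dr":[0,0,0.4],"fingers":1},
    {"delta_pos":[-18,1.1,0],"dr":[0,0,0.4],"fingers":1}
  ]
}}

```text
time: 13.0
tool_pos: [0.495, -0.3705, 0.1786]
tool_rot: [3.142, -0.0, 1.435]
contact_force: [0.8, 0.3, -3.1]
opening: 0.0307
grip_force: 60.0
```

Emit:
{"name": "step_arm", "arguments": {
  "increments": [
    {"delta_pos":[-2,0.1,1],"dr":[0,0,0],"fingers":1},
    {"delta_pos":[-4.2,0.2,3],"dr":[0,0,0],"fingers":1},
    {"delta_pos":[-4.2,0.2,5.5],"dr":[0,0,0],"fingers":1},
    {"delta_pos":[-4.2,0.2,8],"dr":[0,0,0],"fingers":1},
    {"delta_pos":[-4.2,0.2,9.5],"dr":[0,0,0],"fingers":1}
  ]
}}

```text
time: 13.62
tool_pos: [0.491, -0.4098, 0.0816]
tool_rot: [-3.139, -0.002, 1.436]
contact_force: [0.6, -0.3, -3.0]
opening: 0.0308
grip_force: 60.0
```

Run:
```python
from h import *
to(.491,-.4117,.08,82.2)
b=viewer.read_camera("top");w=viewer.read_camera("wrist"); cv2.imwrite("pics/tw.png",b[:,:,::-1])
c=cv2.resize(b[230:325,330:580],None,fx=3,fy=3,interpolation=cv2.INTER_CUBIC)
cv2.imwrite("pics/m5.png",np.vstack([cv2.convertScaleAbs(c,alpha=1.5),np.pad(cv2.resize(w[20:400],(480,285)),((0,0),(0,270),(0,0)))])[:,:,::-1])
```

```text
t 13.62 pos [ 0.491  -0.4098  0.0816] yaw 82.26 F [ 0.6 -0.3 -3. ]
cm [-0.18  0.02  0.16] dr [-0.1 -0.1  0.1]
```

View pics/m5.png

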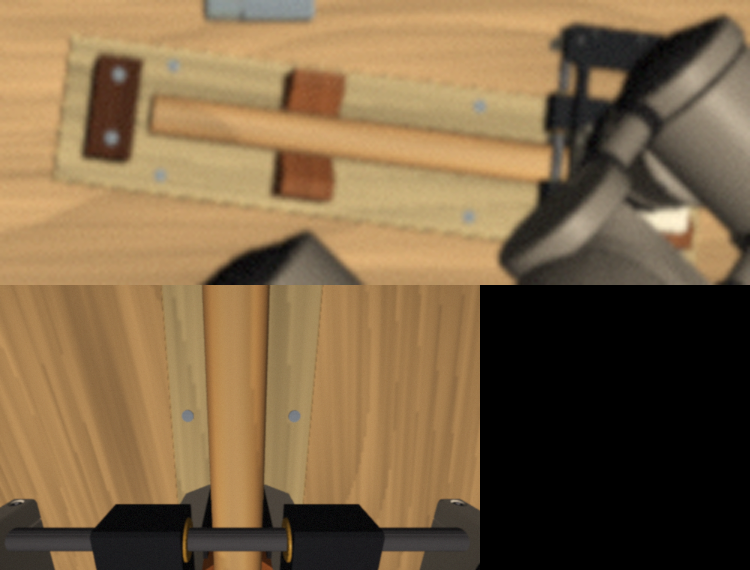

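Run:
```python
from h import *
C=lambda u,v,z: ray("top",(330+u/3,230+v/3),z)
d=np.array([np.cos(np.radians(82.2)),np.sin(np.radians(82.2)),0]); x=np.array([d[1],-d[0],0]); S=np.array([.4975,-.3645,0])
def f(n,p): print(n,"cradle x,y mm",np.round([1e3*(p-S)@x,1e3*(p-S)@d],1))
f("tail",C(152,114,.10)); f("dowel540",C(540,160,.10))
f("stop",C(141,60,.075)); f("stop",C(130,160,.075))
f("screws",ray("top",(330+174/3,230+66/3),.018)); f("screws",ray("top",(330+160/3,230+175/3),.018))
f("screws2",ray("top",(330+480/3,230+106/3),.018)); f("screws2",ray("top",(330+468/3,230+216/3),.018))
W=lambda u,v,z: ray("wrist",(u/.75,20+(v-285)/.75),z)
f("w screwL",W(188,415,.018)); f("w screwR",W(294,415,.018)); f("w dowel",W(236.5,415,.1)); f("w dowel far",W(235,300,.1)); f("bl",W(164,300,.018));f("br",W(321,300,.018))
f("tcp",robot.observe()["tool_pos"]*[1,1,0])
```

```text
tail cradle x,y mm [ -4.  269.2]
dowel540 cradle x,y mm [ -0.1 -28. ]
stop cradle x,y mm [ 39.4 280.2]
stop cradle x,y mm [-39.3 279.5]
screws cradle x,y mm [ 45.4 247.7]
screws cradle x,y mm [-44.  248.7]
screws2 cradle x,y mm [45.5 -1.9]
screws2 cradle x,y mm [-44.2  -0.7]
w screwL cradle x,y mm [-42.4   0.1]
w screwR cradle x,y mm [48.4  0.2]
w dowel cradle x,y mm [-0.3 14.3]
w dowel far cradle x,y mm [-1.  69.3]
bl cradle x,y mm [-55.4  87.2]
br cradle x,y mm [62.8 87.1]
tcp cradle x,y mm [ -0.5 -45.7]
```

Emit:
{"name": "step_arm", "arguments": {
  "increments": [
    {"delta_pos":[0,0.1,0],"dr":[0,0,0.7],"fingers":1},
    {"delta_pos":[0,0.1,1.2],"dr":[0,0,0.7],"fingers":1},
    {"delta_pos":[0,0.1,2.4],"dr":[0,0,0.7],"fingers":1},
    {"delta_pos":[0,0.1,3.4],"dr":[0,0,0.7],"fingers":1},
    {"delta_pos":[0,0.1,3.8],"dr":[0,0,0.7],"fingers":1}
  ]
}}

```text
time: 14.35
tool_pos: [0.492, -0.4108, 0.0445]
tool_rot: [-3.14, -0.001, 1.423]
contact_force: [-0.2, -0.7, -2.4]
opening: 0.0307
grip_force: 60.0
```

Emit:
{"name": "step_arm", "arguments": {
  "increments": [
    {"delta_pos":[0,0,0.1],"dr":[0,0,0],"fingers":1},
    {"delta_pos":[0,0,0.2],"dr":[0,0,0],"fingers":1},
    {"delta_pos":[0,0,0.3],"dr":[0,0,0],"fingers":1},
    {"delta_pos":[0,0,0.4],"dr":[0,0,0],"fingers":1},
    {"delta_pos":[0,0,0.4],"dr":[0,0,0],"fingers":1}
  ],
  "newtons": 40
}}

```text
time: 14.98
tool_pos: [0.4925, -0.4112, 0.0418]
tool_rot: [3.141, 0.0, 1.423]
contact_force: [0.9, -0.0, -3.0]
opening: 0.0309
grip_force: 40.0
```

Emit:
{"name": "step_arm", "arguments": {
  "increments": [
    {"delta_pos":[0,0,0.1],"dr":[0,0,0],"fingers":1},
    {"delta_pos":[0,0,0.2],"dr":[0,0,0],"fingers":1},
    {"delta_pos":[0,0,0.3],"dr":[0,0,0],"fingers":1},
    {"delta_pos":[0,0,0.3],"dr":[0,0,0],"fingers":1},
    {"delta_pos":[0,0,0.3],"dr":[0,0,0],"fingers":1}
  ]
}}

```text
time: 15.6
tool_pos: [0.4932, -0.4115, 0.0405]
tool_rot: [3.139, 0.001, 1.423]
contact_force: [-0.3, 2.9, 8.5]
opening: 0.0314
grip_force: 40.0
```

Run:
```python
from h import *
to(.491,-.4117,.0376,82.2); print(robot.observe()["torque"])
b=viewer.read_camera("top");cv2.imwrite("pics/t6.png",b[:,:,::-1])
a=viewer.read_camera("scene")
c=cv2.resize(b[230:325,330:580],None,fx=3,fy=3,interpolation=cv2.INTER_CUBIC)
cv2.imwrite("pics/m6.png",np.vstack([cv2.convertScaleAbs(c,alpha=1.5),cv2.resize(a[200:320,20:320],(750,300),interpolation=cv2.INTER_CUBIC)])[:,:,::-1])
```

```text
t 15.60 pos [ 0.4932 -0.4115  0.0405] yaw 81.55 F [-0.3  2.9  8.5]
cm [-0.05 -0.21  0.29] dr [ 0.1  0.1 -0.7]
[0.14982173 0.13356357 0.1538722 ]
```

View pics/m6.png

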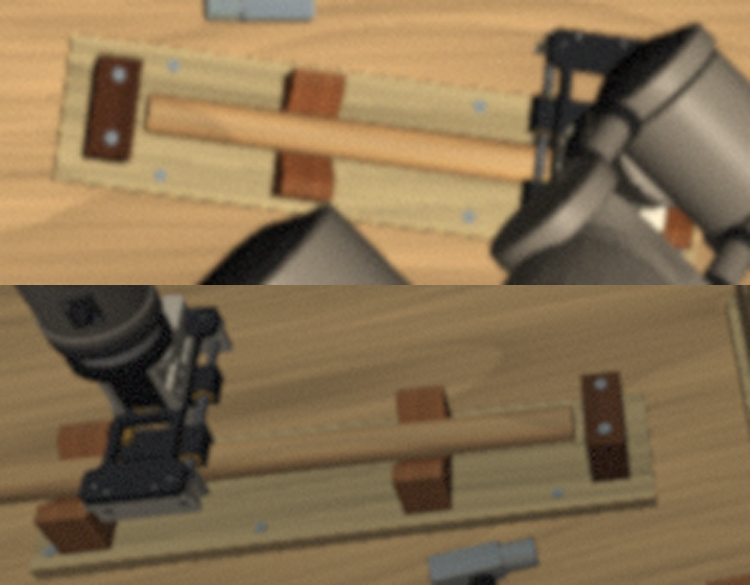

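Run:
```python
from h import *
C=lambda u,v,z: ray("top",(330+u/3,230+v/3),z)
d=np.array([np.cos(np.radians(82.2)),np.sin(np.radians(82.2)),0]); x=np.array([d[1],-d[0],0]); S=np.array([.4975,-.3645,0])
def f(n,p): print(n,"cradle x,y mm",np.round([1e3*(p-S)@x,1e3*(p-S)@d],1))
f("tail",C(148,113,.058)); f("dowel mid",C(520,158,.058)); f("tcp",robot.observe()["tool_pos"]*[1,1,0])
```

```text
tail cradle x,y mm [  0.6 268.2]
dowel mid cradle x,y mm [  3.7 -25.6]
tcp cradle x,y mm [  2.1 -47.2]
```

Emit:
{"name": "step_arm", "arguments": {
  "increments": [
    {"delta_pos":[0,-0.1,0],"dr":[0,0,0],"fingers":1},
    {"delta_pos":[0,-0.15,0],"dr":[0,0,-0.2],"fingers":1},
    {"delta_pos":[0,-0.15,0.1],"dr":[0,0,-0.2],"fingers":1},
    {"delta_pos":[0,-0.15,0.1],"dr":[0,0,-0.2],"fingers":1},
    {"delta_pos":[0,-0.15,0.1],"dr":[0,0,-0.2],"fingers":1}
  ],
  "newtons": 15
}}

```text
time: 16.32
tool_pos: [0.4932, -0.4116, 0.0404]
tool_rot: [3.136, 0.002, 1.426]
contact_force: [4.3, 2.6, 10.4]
opening: 0.0316
grip_force: 15.0
```

Emit:
{"name": "step_arm", "arguments": {
  "increments": [
    {"delta_pos":[0,0.15,-0.1],"dr":[0,0,0.1],"fingers":1},
    {"delta_pos":[0.2,0.15,-0.2],"dr":[0,0,0.1],"fingers":1},
    {"delta_pos":[0.4,0.15,-0.2],"dr":[0,0,0.1],"fingers":1},
    {"delta_pos":[0.6,0.15,-0.2],"dr":[0,0,0.1],"fingers":1},
    {"delta_pos":[0.8,0.15,-0.2],"dr":[0,0,0.1],"fingers":1}
  ],
  "newtons": 25
}}

```text
time: 16.95
tool_pos: [0.4941, -0.4045, 0.0404]
tool_rot: [3.139, 0.002, 1.424]
contact_force: [1.6, -5.6, 4.3]
opening: 0.031
grip_force: 25.0
```

Emit:
{"name": "step_arm", "arguments": {
  "increments": [
    {"delta_pos":[0.1,0,0],"dr":[0,0,0],"fingers":1},
    {"delta_pos":[0.2,0,0],"dr":[0,0,0],"fingers":1},
    {"delta_pos":[0.3,0,0],"dr":[0,0,0],"fingers":1},
    {"delta_pos":[0.4,0,0],"dr":[0,0,0],"fingers":1},
    {"delta_pos":[0.4,0,0],"dr":[0,0,0],"fingers":1}
  ]
}}

```text
time: 17.58
tool_pos: [0.4945, -0.4023, 0.0405]
tool_rot: [3.139, 0.005, 1.424]
contact_force: [-0.7, -11.1, 0.5]
opening: 0.0314
grip_force: 25.0
```

Emit:
{"name": "step_arm", "arguments": {
  "increments": [
    {"delta_pos":[0.05,0,0],"dr":[0,0,0],"fingers":1},
    {"delta_pos":[0.1,0,0],"dr":[0,0,0],"fingers":1},
    {"delta_pos":[0.15,0,0],"dr":[0,0,0],"fingers":1},
    {"delta_pos":[0.15,0,0],"dr":[0,0,0],"fingers":1},
    {"delta_pos":[0.15,0,0],"dr":[0,0,0],"fingers":1}
  ]
}}

```text
time: 18.2
tool_pos: [0.4945, -0.4023, 0.0405]
tool_rot: [3.138, 0.007, 1.424]
contact_force: [-0.7, -16.1, -1.0]
opening: 0.0312
grip_force: 25.0
```

Run:
```python
from h import *
to(.491,-.4117,.0376,82.2)
b=viewer.read_camera("top")
p=cv2.resize(b[245:290,350:450],None,fx=8,fy=8,interpolation=cv2.INTER_CUBIC)
cv2.imwrite("pics/m7.png",cv2.convertScaleAbs(p,alpha=1.5)[:,:,::-1])
```

```text
t 18.20 pos [ 0.4945 -0.4023  0.0405] yaw 81.58 F [ -0.7 -16.1  -1. ]
cm [-0.98 -0.21  0.29] dr [ 0.2  0.4 -0.6]
```

View pics/m7.png

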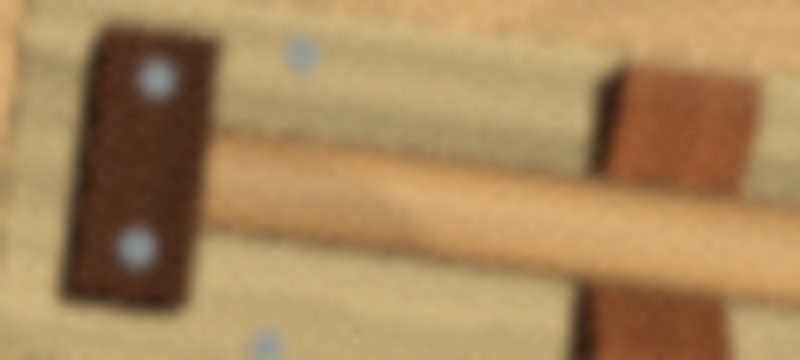

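Emit:
{"name": "step_arm", "arguments": {
  "increments": [
    {"delta_pos":[0,0,0.1],"dr":[0,0,0],"fingers":1},
    {"delta_pos":[0,0,0.2],"dr":[0,0,0],"fingers":1},
    {"delta_pos":[0,0,0.2],"dr":[0,0,0],"fingers":1},
    {"delta_pos":[0,0,0.2],"dr":[0,0,0],"fingers":1},
    {"delta_pos":[-0.1,0,0.2],"dr":[0,0,0],"fingers":1}
  ]
}}

```text
time: 18.88
tool_pos: [0.4945, -0.4024, 0.0403]
tool_rot: [3.138, 0.006, 1.424]
contact_force: [-3.7, -6.6, 12.7]
opening: 0.0315
grip_force: 25.0
```

Emit:
{"name": "step_arm", "arguments": {
  "increments": [
    {"delta_pos":[0,0,0],"dr":[0,0,0],"fingers":1},
    {"delta_pos":[0,0,0],"dr":[0,0,0],"fingers":1},
    {"delta_pos":[0,0,0],"dr":[0,0,0],"fingers":0.2},
    {"delta_pos":[0,0,0],"dr":[0,0,0],"fingers":0},
    {"delta_pos":[0,0,0],"dr":[0,0,0],"fingers":0}
  ],
  "newtons": 6
}}

```text
time: 19.5
tool_pos: [0.4939, -0.398, 0.037]
tool_rot: [-3.14, -0.001, 1.425]
contact_force: [0.2, 0.4, 0.5]
opening: 0.0456
grip_force: 0.0
```

Emit:
{"name": "step_arm", "arguments": {
  "increments": [
    {"delta_pos":[0,0,0],"dr":[0,0,0],"fingers":-0.5},
    {"delta_pos":[0,0,0],"dr":[0,0,0],"fingers":-0.5},
    {"delta_pos":[0,0,-4],"dr":[0,0,0],"fingers":-0.5},
    {"delta_pos":[0,0,-9],"dr":[0,0,0],"fingers":-0.5},
    {"delta_pos":[0,0,-14],"dr":[0,0,0],"fingers":-0.5}
  ]
}}

```text
time: 20.12
tool_pos: [0.4941, -0.3986, 0.179]
tool_rot: [-3.141, -0.0, 1.425]
contact_force: [1.1, -0.1, 0.2]
opening: 0.0687
grip_force: 0.0
```

Emit:
{"name": "step_arm", "arguments": {
  "increments": [
    {"delta_pos":[0,-5,-3],"dr":[0,0,0],"fingers":-0.5},
    {"delta_pos":[0,-10,-3],"dr":[0,0,0],"fingers":-0.5},
    {"delta_pos":[0,-14,-3],"dr":[0,0,0],"fingers":-0.5},
    {"delta_pos":[0,-14,-3],"dr":[0,0,0],"fingers":-0.5},
    {"delta_pos":[0,-14,-3],"dr":[0,0,0],"fingers":-0.5}
  ]
}}

```text
time: 20.75
tool_pos: [0.3563, -0.3788, 0.208]
tool_rot: [3.141, 0.001, 1.424]
contact_force: [0.0, -0.5, -0.9]
opening: 0.0691
grip_force: 0.0
```

Run:
```python
from h import *
print(robot.observe()["contact_force"])
b=viewer.read_camera("top");a=viewer.read_camera("scene")
c=cv2.resize(b[230:325,330:580],None,fx=3,fy=3,interpolation=cv2.INTER_CUBIC)
cv2.imwrite("pics/m8.png",np.vstack([cv2.convertScaleAbs(c,alpha=1.5),cv2.resize(a[200:320,20:320],(750,300),interpolation=cv2.INTER_CUBIC)])[:,:,::-1])
```

```text
[ 0.01888259 -0.54903177 -0.87510257]
```

View pics/m8.png

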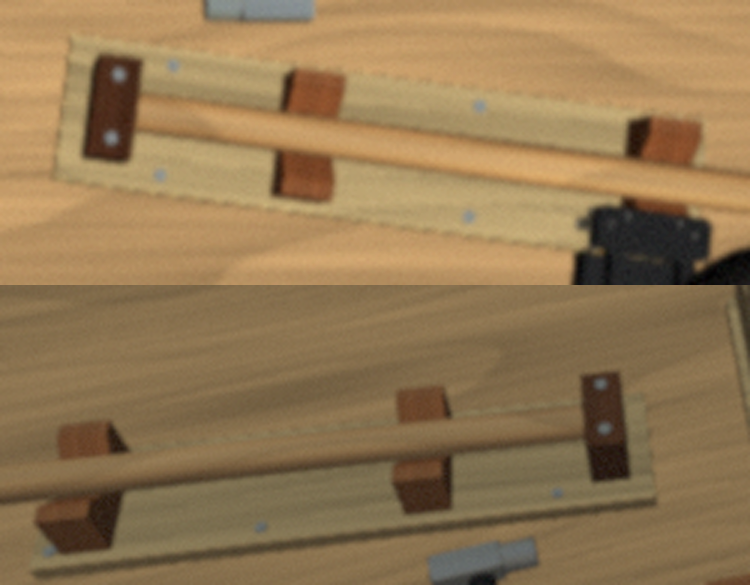

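The dowel lies in both V-blocks with its end against the stop at about (137, 108) in the top crop. The arm is clear of it.

```bash
python3 -c "
from h import *
print(robot.hand_in())"
```

```text
the job is handed in; nothing more can be done
None
```

The thick dowel was drawn out, laid in both V-blocks, pushed against the end stop with about 16 N at the wrist and released. The job is handed in; the hand-in call gave no verdict.

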